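Tip the dust cover off the calibration plate and park it

TASK

Uncover the calibration plate for the scanner: get your fingertips under the blue front lip of the loose grey cover, tip the cover up and over backwards about its rear edge, and leave it standing in the trough behind the case, leaning back on the two blue prongs and clear of the case. Touch nothing of the white plate inside, do not force or jam anything, and leave the lens cap, the gauge box and the sticker roll where they are.

Things in the scene. Friction and masses are not known exactly. Their poses are not given: they have to be found in the camera images.
- case: Black open-topped case, fixed to the table, 140 (x) x 110 (y) x 50 mm high, walls 5 mm, closed by the cover at the start. Origin: centre of its underside, on the table. Its -x side is the front, which faces away from the robot and to the robot's right; x points from front to rear.
- plate: White calibration plate with black dots, 116 x 86 x 12 mm, lying fixed inside the case; its top is 16 mm below the case's rim (34 mm above the table). Delicate: must not be touched. Origin: centre of its underside; axes as the case's.
- rest: Aluminium rest fixed just behind the case, parallel to it: a trough 138 mm wide (see trough) and behind it two blue prongs, 16 mm wide at y = +-40 mm, rising from x = +9 mm at the trough floor, leaning back 12 degrees, ending about 140 mm over the table. End cheeks at y = +-64 mm are 62 mm high. Origin on the table, 85 mm behind the case's origin, axes as the case's.
- cover: Loose grey cover plate, 180 (x) x 120 (y) x 6 mm, 0.2 to 0.5 kg. Lies level on the case's rim, underside 50 mm over the table; the lip overhangs the case's front by 24 mm, the rear the trough's front wall by 11 mm. Side skirts hang 10 mm down outside the case. Origin: centre of underside; z out of its top, x to the rear. Parked, it has turned about 103 to 110 degrees, z pointing back.
- cover_lip (a point): Middle of the bottom front edge of the cover's blue-topped lip (full width, 6 mm thick), 90 mm in front of the cover's origin; axes as the cover's.
- cover_rear (a point): Middle of the bottom rear edge of the cover, 90 mm behind the cover's origin; axes as the cover's.
- trough (a point): Middle of the trough's floor, 45 mm above the table; axes as the rest's. Here the floor runs from x = -10 to +9 mm; the trough's front wall (x = -14 to -10 mm) is 50 mm high over the table, level with the case's rim.
- lens_cap: Bystander: round black lens cap, 68 mm across, 15 mm high, loose on the table beside the case. Origin: centre of its underside.
- gauge_box: Bystander: small black box with a paper label, 100 x 45 x 26 mm, loose on the table beside the case. Origin: centre of its underside, x along its length.
- sticker_roll: Bystander: roll of paper stickers lying flat, 84 mm across, 22 mm high, hole 52 mm, loose on the table beside the case or the rest. Origin: centre of its underside.
Mind the look-alikes: they are no part of the job. There is more than one size of the cover; the job needs the larger. There is more than one size of the rest; the one meant has the size given above.

How it is judged:
By the outcome, as a careful person would: the job done as asked, in the order asked, and still so for the second after the job is handed in, with the robot touching nothing.
It also fails if it takes over 43 s, if anything falls off the work surface, if the arm or the gripper's body presses on something with over 40 N, if the wrist force passes 120 N, or if a joint passes its speed limit or range.

ROBOT

A 6-joint arm with a two-finger parallel gripper is mounted at the origin on the work surface. World frame = base frame: x ahead of the robot, y to its left, z up, the work surface at z = 0. Lengths are in mm, angles in degrees, forces in N, time in s.
With the tool pointing down it reaches from about 300 to 850 mm from the base axis. Payload 5.4 kg.
Tool frame: the origin (TCP) lies on the centre line of the jaws, within the pads' length; the fingertips stand 17 mm ahead of it and the grasp point (between the pads) lies 2 mm behind it; z points along the fingers, y is the line along which they close (so a half turn about z gives the same grasp; the last joint's range is limited). The gripper opens to 85 mm and grips with 20 to 120 N. Pads are 22 mm wide; open, the fingers measure 114 mm over their backs; the gripper's body (76 mm by 85 mm) begins 54 mm behind the grasp point. The pads swing forward as they close: fully open they stand 13 mm farther back than shut.
Start: joints at [-76.954, 9.076, 91.501, -0, 79.423, -12.038], TCP at [243.745, -520.763, 224.999] pointing down, gripper open.
Joint ranges: [-166.64, 166.64], [-54.1, 131.32], [10.49, 154.53], [-73.88, 253.88], [9.74, 151.15], [-171.62, 171.62]. Speed limits (degrees/s): [147.25, 147.25, 180, 180, 180, 180].

INTERFACE

Orientations are given as [roll, pitch, yaw] about the fixed x, y, z axes, in that order (R = Rz(yaw) Ry(pitch) Rx(roll)).
In Python, from rig import manip gives the robot as it stands.
- The arm moves only by the tool apply_moves, never from a script. Its argument "rows" is a list of rows, each a list of 6 numbers: the shift along the tool's x, y, z as a fraction of full scale, then the turn, a rotation vector about the tool's x, y, z as a fraction of full scale. A call has 1 to 10 rows; each row is the pose to reach, as a shift and turn from the pose commanded when the call began, along the tool's axes at that moment, turning the shorter way round; what a row does not reach only later rows make up. Full scale, the value 1, is 0.2 m for a shift and 180 degrees for a turn. A row lasts 1/10 s, in which the tool goes at most 50 mm and 8.59 degrees, less where a joint would pass 70% of its speed; a pose out of reach is approached as far as the arm can. A call with a number of a shift or a turn outside -1 to 1 is refused whole. A call with a gripper value outside its range is refused whole. "fingers" is the opening, from 0 (shut) to 1 (fully open), set as the call begins (left out, the last holds). The fingers move at their own pace and stop on an object; "grip_force" is the grip in N (left out, the last holds). Time passes only in rows, so rows that repeat a pose let the fingers close. It gives the time, the measured TCP pose, the force, the opening and the grip force at its end, in the units of the state.
- manip.state(): the state, without advancing time (a new reading comes with each control period).
- manip.grab_frame(name): name is "side" or "top" or "wrist"; returns a dict with "frame" (420x560x3 uint8, red, green, blue), "fov_y" (degrees; the focal length in pixels is half the picture's height over the tangent of half this angle, whatever the lens; pixels are square), "cx", "cy" (the principal point, pixels), "k1" (the pictures are not rectified: a ray, as slopes to the right and down, at radius r is drawn at 1 + k1 r^2 times it, then the intrinsics apply), "xyz" and "rotation" of the camera in the world; the wrist camera has in their place "mount" (4x4, takes a point from camera to tool coordinates, whose origin is the TCP and whose axes are the flange's). Camera axes: x right, y up, looking along -z (the intrinsics and any distortion apply to the point x, -y, -z); pixel columns grow to the right and rows downward; lengths in mm; the calibration is good to about 2 mm. A picture is of the moment at which its call begins: read the wrist's pose just before it. There is no depth.
- manip.close_job(): hands the job in; it is judged then, once.
The state is a dict: "t": time; "joints": joint angles; "qd": joint speeds; "effort": joint torques, N m; "tcp_pos": TCP position; "tool_rot": TCP orientation; "wrist_force": force on the tool from outside, world axes, zero at the start; "wrist_torque": the same for the moment, N m; "opening": finger opening in mm; "finger_force": force on a finger pad.
Only numpy, scipy, OpenCV 4.12 (cv2) and the standard library are available. Lean on these libraries where they do the work, as an engineer would, in place of code of your own. Each camera call takes 0.05 s, during which the arm holds its last target. There are 200 camera calls.

## Working session

There is one attempt and no reset: what is moved stays moved. The work goes in short steps, Python scripts to look and compute and a tool call to move; the robot and the scene stay as the last step left them, time stands still between calls to the robot, and variables do not carry over. Pictures are saved under pics/ and viewed, at most 10 in all, crops included, and the job is handed in when it is done.

Besides the shell and the picture viewer there is one more tool, called as name([rows], argument=value, ...), one row to a line, values as JSON. apply_moves: Moves the arm, as the interface text tells. Shift numbers are shares of 0.2 m and turn numbers shares of 180 degrees, none past 1 either way. Its arguments: {"type":"object","properties":{"rows":{"type":"array"},"fingers":{"type":"number"},"grip_force":{"type":"number"}},"required":["rows"]}

```bash
ls; mkdir -p pics
cat > h.py <<'E'
import numpy as np, cv2
from rig import manip
from scipy.spatial.transform import Rotation as R
def grab(n,fn=None):
    s=manip.state(); g=manip.grab_frame(n)
    if fn: cv2.imwrite('pics/'+fn,g['frame'][:,:,::-1])
    g['s']=s; return g
E
python3 - <<'E'
from h import *
import pickle
S=manip.state(); print(S)
for n in ['top','side']:
    g=grab(n,n+'0.png'); pickle.dump(g,open(n+'0.pkl','wb')); print({k:v for k,v in g.items() if k not in('frame','s')})
a=[cv2.imread('pics/%s0.png'%n) for n in('top','side')]
E
```

```text
pics
{'t': 0.0, 'joints': array([-7.69533794e+01,  9.11408550e+00,  9.15733738e+01, -7.29414366e-05,
        7.94254700e+01, -1.20367106e+01]), 'qd': array([-0.01150886, -0.02384939,  0.12099031, -0.10036623, -0.00619476,
        0.05896725]), 'effort': array([-1.28158328e-03, -3.96006417e+01, -3.31428659e+01, -3.58317520e-04,
        8.38254753e-03, -7.79069182e-06]), 'tcp_pos': array([ 243.60752952, -520.14541279,  223.99237502]), 'tool_rot': array([-1.79889539e+02, -2.34799843e-02,  2.50833220e+01]), 'wrist_force': array([-0.90187034,  0.26280028, -1.01154778]), 'wrist_torque': array([ 0.02357957,  0.01811761, -0.0063652 ]), 'finger_force': 0.0, 'opening': 85.60158476422461}
{'fov_y': 55.13619247154423, 'cx': 273.4714598435337, 'cy': 208.62030395220566, 'k1': -0.0968975488466205, 'xyz': array([365.53928023,  96.89315207, 976.89728965]), 'rotation': array([ 9.26088152e+00, -8.71812538e-02, -9.03045633e+01])}
{'fov_y': 57.87835220778973, 'cx': 282.0179101736168, 'cy': 210.59089842130592, 'k1': -0.05505398465327147, 'xyz': array([ 456.86515481, -613.70040182,  475.7725924 ]), 'rotation': array([60.39746889,  1.17290739, -5.43479751])}
```

View pics/top0.png

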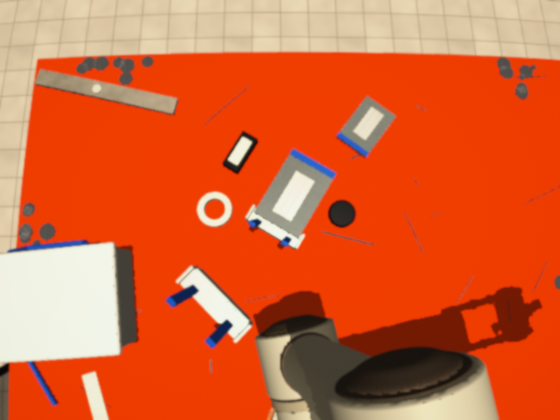

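View pics/side0.png

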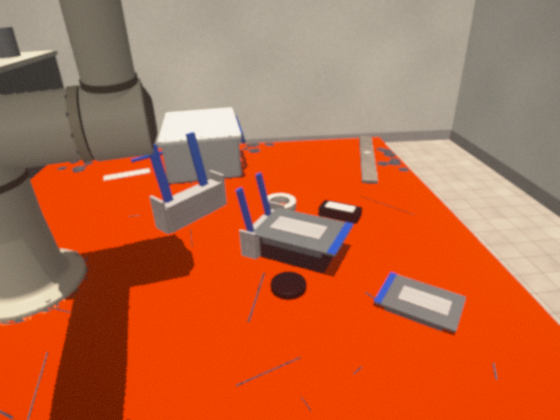

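The top view shows two grey covers. One is at (295,195) on the case, with its lip at (315,163). The other is smaller, lies on the table at (367,126), and has its lip at (353,145). There are also two rests, at (275,228) just behind the case and at (213,303) standing alone. The cap is at (342,213), the roll at (214,209) and the gauge box at (240,152). The side view shows the covered case at (300,230), its lip at (340,237) and its prongs at (245,205) and (263,195). I think the larger cover on the case and the rest touching the case are the ones meant, so I'll check that with measurements and one crop.

```bash
cat >> h.py <<'E'
def ray(g,uv,pose=None):
    f=g['frame'].shape[0]/2/np.tan(np.radians(g['fov_y']/2))
    K=np.array([[f,0,g['cx']],[0,f,g['cy']],[0,0,1]])
    p=cv2.undistortPoints(np.float64(uv).reshape(-1,1,2),K,np.array([g['k1'],0,0,0.]))[:,0]
    d=np.c_[p[:,0],-p[:,1],-np.ones(len(p))]
    if 'mount' in g:
        T=np.eye(4);T[:3,:3]=R.from_euler('xyz',g['s']['tool_rot'],degrees=True).as_matrix();T[:3,3]=g['s']['tcp_pos']
        T=T@g['mount'];Rm,o=T[:3,:3],T[:3,3]
    else: Rm,o=R.from_euler('xyz',g['rotation'],degrees=True).as_matrix(),np.array(g['xyz'])
    d=d@Rm.T; return o,d/np.linalg.norm(d,axis=1)[:,None]
def onz(g,uv,z):
    o,d=ray(g,uv); return o+d*((z-o[2])/d[:,2])[:,None]
def tri(g1,a,g2,b):
    o1,d1=ray(g1,a);o2,d2=ray(g2,b);out=[]
    for x,y in zip(d1,d2):
        s=np.linalg.lstsq(np.c_[x,-y],o2-o1,rcond=None)[0];p,q=o1+s[0]*x,o2+s[1]*y
        out.append(np.r_[(p+q)/2,np.linalg.norm(p-q)])
    return np.array(out)
def blobs(im,lo,hi,amin=40):
    m=cv2.inRange(cv2.cvtColor(im,cv2.COLOR_RGB2HSV),lo,hi)
    cs,_=cv2.findContours(m,cv2.RETR_EXTERNAL,cv2.CHAIN_APPROX_NONE)
    return [c for c in cs if cv2.contourArea(c)>amin]
E
python3 - <<'E'
from h import *
import pickle
G={n:pickle.load(open(n+'0.pkl','rb')) for n in('top','side')}
for n in G:
    print(n)
    for c in blobs(G[n]['frame'],(105,90,50),(130,255,255),15):
        r=cv2.boxPoints(cv2.minAreaRect(c)); print('blue',c[:,0].mean(0).round(),r.round(1).tolist())
    for c in blobs(G[n]['frame'],(0,0,50),(179,80,200),300):
        r=cv2.boxPoints(cv2.minAreaRect(c)); print('grey',c[:,0].mean(0).round(),cv2.contourArea(c),r.round(1).tolist())
t=G['top']['frame'][90:350,160:410]; s=G['side']['frame'][160:340,140:480]
t=cv2.resize(t,None,fx=2.2,fy=2.2,interpolation=2)
cv2.imwrite('pics/crop_t.png',t[:,:,::-1])
s=cv2.resize(s,None,fx=2.3,fy=2.3,interpolation=2)
cv2.imwrite('pics/crop_s.png',s[:,:,::-1])
E
```

```text
top
blue [ 42. 383.] [[28.100000381469727, 362.5], [31.5, 360.5], [56.20000076293945, 402.70001220703125], [52.79999923706055, 404.70001220703125]]
blue [218. 334.] [[205.0, 341.0], [226.0, 320.0], [232.5, 326.5], [211.5, 347.5]]
blue [181. 296.] [[165.8000030517578, 298.6000061035156], [193.39999389648438, 284.79998779296875], [197.60000610351562, 293.20001220703125], [170.0, 307.0]]
blue [ 48. 246.] [[7.599999904632568, 246.6999969482422], [86.5999984741211, 238.8000030517578], [87.0999984741211, 243.6999969482422], [8.100000381469727, 251.60000610351562]]
blue [285. 242.] [[281.0, 238.0], [289.0, 238.0], [289.0, 245.0], [281.0, 245.0]]
blue [254. 223.] [[249.0, 220.0], [259.0, 220.0], [259.0, 226.0], [249.0, 226.0]]
blue [312. 164.] [[289.79998779296875, 154.0], [292.79998779296875, 148.8000030517578], [335.20001220703125, 173.0], [332.20001220703125, 178.1999969482422]]
blue [352. 144.] [[336.79998779296875, 135.60000610351562], [340.20001220703125, 131.10000610351562], [368.20001220703125, 152.10000610351562], [364.79998779296875, 156.60000610351562]]
grey [377. 384.] 7852.5 [[2
[... 1540 characters left out ...]
.3999938964844, 214.39999389648438]]
blue [156. 169.] [[132.89999389648438, 159.89999389648438], [154.0, 143.10000610351562], [187.8000030517578, 185.6999969482422], [166.6999969482422, 202.39999389648438]]
blue [197. 159.] [[185.60000610351562, 134.5], [193.39999389648438, 132.3000030517578], [207.8000030517578, 182.89999389648438], [200.0, 185.10000610351562]]
grey [424. 303.] 2657.0 [[378.3999938964844, 307.79998779296875], [390.20001220703125, 272.3999938964844], [465.79998779296875, 297.6000061035156], [454.0, 333.0]]
grey [288. 230.] 3416.5 [[240.0, 257.0], [240.0, 195.0], [345.0, 195.0], [345.0, 257.0]]
grey [213. 135.] 94145.5 [[-0.0, 0.0], [559.0, 0.0], [559.0, 321.0], [0.0, 321.0]]
```

View pics/crop_t.png

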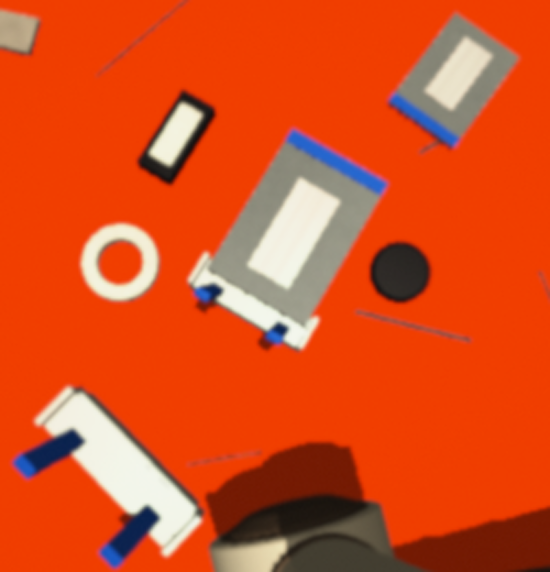

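View pics/crop_s.png

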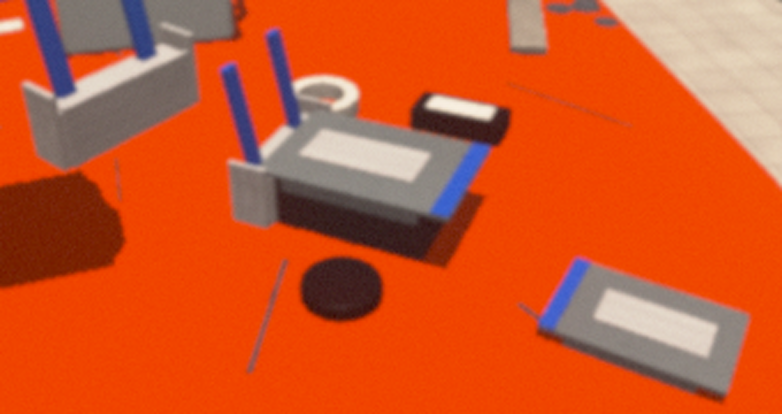

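The crops confirm it. The cover on the case is clearly larger than the loose one, and the rest touching it has the 138 mm-scale trough with short prongs. The lone rest is bigger. Now I'll triangulate.

Run:
```python
from h import *
import pickle
G={n:pickle.load(open(n+'0.pkl','rb')) for n in('top','side')}
T,S=G['top'],G['side']
c=lambda p,f,o:np.array(p)/f+o
top=[[292.8,148.8],[335.2,173],c([208,268],2.2,[160,90]),c([303,325],2.2,[160,90])]
side=[[353,222],[333.4,256],]
print('lip top L,R tri',tri(T,top[:2],S,side).round(1))
P=onz(T,top,56); print('cover top corners z56',P.round(1))
print('side lip on z56',onz(S,side,56).round(1))
print('len',np.linalg.norm(P[0]-P[1]),np.linalg.norm(P[0]-P[2]),np.linalg.norm(P[1]-P[3]))
f=(P[0]+P[1])/2;r=(P[2]+P[3])/2
d=r-f;print('yaw axis',np.degrees(np.arctan2(d[1],d[0])), 'yaw edge',np.degrees(np.arctan2(*(P[0]-P[1])[[1,0]]))-90,f,r)
small=onz(T,[[336.8,135.6],[368.2,152.1],[365.9,95.6],[394.2,115.9]],10); print('small',small.round())
sm=tri(T,[[336.8,135.6],[364.8,156.6]],S,[[391,272],[375,302]]);print(sm.round(1))
# prong tips
print('prong tips',tri(T,[[254,226.],[284,245]],S,[[258.4,174],[238.6,189]]).round(1))
```

```text
lip top L,R tri [[659.6  48.   59.9   1.9]
 [599.5 -52.1  51.7   3.5]]
cover top corners z56 [[659.9  47.9  56. ]
 [600.2 -51.5  56. ]
 [508.4 138.6  56. ]
 [447.7  39.4  56. ]]
side lip on z56 [[662.6  54.6  56. ]
 [596.2 -58.2  56. ]]
len 115.95870214236142 176.5897293810146 177.5041194430204
yaw axis 149.13622306842376 yaw edge -31.002353157366983 [630.04099869  -1.8362001   56.        ] [478.0658544   88.98860145  56.        ]
small [[ 709.  -66.   10.]
 [ 666. -144.   10.]
 [ 818. -146.   10.]
 [ 763. -217.   10.]]
[[ 7.084e+02 -6.580e+01  1.320e+01  6.000e-01]
 [ 6.555e+02 -1.357e+02  7.500e+00  1.200e+00]]
prong tips [[467.7 135.9 142.2   5.3]
 [426.7  73.5 140.    2.8]]
```

The lip edge is at about (631.5,-2.5) and its top triangulates to z≈56 mm, which matches the text. The rear direction is yaw 149.1°, and the cover measures about 178×116 mm, so it's the larger one. Next comes a move helper. I'll approach with the fingers straddling the lip, one under and one loosely above, so I can catch the cover as it goes over.

```bash
cat >> h.py <<'E'
YAW=np.radians(149.1); U=np.array([np.cos(YAW),np.sin(YAW),0]); Z=np.array([0,0,1.]); F=np.array([631.5,-2.5,50.])
def pose(tilt,edge,along,below):
    """tool tilted; lip-edge point 'edge'=(rear,z) from F; TCP 'along' tool z past it, edge 'below' toward tool +y (lower finger)"""
    t=np.radians(tilt); z=U*np.sin(t)-Z*np.cos(t); n=U*np.cos(t)+Z*np.sin(t); y=-n
    e=F+U*edge[0]+Z*edge[1]
    return e+along*z-below*y, np.c_[np.cross(y,z),y,z]
def go(p,Rt,s=None):
    s=s or manip.state(); R0=R.from_euler('xyz',s['tool_rot'],degrees=True).as_matrix()
    d=R0.T@(p-s['tcp_pos'])/200; w=R.from_matrix(R0.T@Rt).as_rotvec()/np.pi
    print('target',p.round(1),'row',np.r_[d,w].round(3).tolist(),'deg',round(np.linalg.norm(w)*180,1))
def st():
    s=manip.state();print(round(s['t'],2),s['joints'].round(1),s['tcp_pos'].round(1),s['tool_rot'].round(1),s['wrist_force'].round(1),round(s['opening'],1));return s
E
python3 - <<'E'
from h import *
p,Rt=pose(50,(0,0),5,15); print(p)
p1,R1=pose(50,(0,0),5-50,15); print(p1)
go(p1+Z*60,Rt)
m=(manip.state()['tcp_pos']+p1+Z*60)/2; print(m)
E
```

```text
[619.94011839   4.41844642  58.2767286 ]
[652.80591103 -15.2513247   90.41610908]
target [652.8 -15.3 150.4] row [2.923, -1.419, 0.372, 0.269, -0.083, -0.177] deg 59.8
[ 448.21022756 -267.72993825  187.252695  ]
```

apply_moves([
  [1, -0.5, 0, 0, 0, 0],
  [1, -0.5, 0, 0, 0, 0],
  [1, -0.5, 0, 0, 0, 0],
  [1, -0.5, 0, 0, 0, 0],
  [1, -0.5, 0, 0, 0, 0],
  [1, -0.5, 0, 0, 0, 0],
], fingers=0.47)

```text
t: 0.7
tcp_pos: [384.0, -342.7, 224.6]
tool_rot: [-179.9, -0.0, 25.3]
wrist_force: [-0.5, -0.6, 0.1]
opening: 40.4
finger_force: 0.0
```

apply_moves([
  [1, -0.5, 0, 0, 0, 0],
  [1, -0.5, 0, 0, 0, 0],
  [1, -0.5, 0, 0, 0, 0],
  [1, -0.5, 0, 0, 0, 0],
  [1, -0.5, 0, 0, 0, 0],
  [1, -0.5, 0, 0, 0, 0],
])

```text
t: 1.3
tcp_pos: [522.2, -168.5, 224.5]
tool_rot: [-180.0, 0.0, 25.3]
wrist_force: [-0.9, -0.7, 0.0]
opening: 40.0
finger_force: 0.0
```

Run:
```python
from h import *
st()
p1,R1=pose(50,(0,0),5-50,15)
go(p1+Z*40,R1)
```

```text
1.3 [-30.5   5.2  95.8   0.   79.   34.2] [ 522.2 -168.5  224.5] [-180.     0.    25.3] [-0.9 -0.7  0. ] 40.0
target [652.8 -15.3 130.4] row [0.918, -0.414, 0.471, 0.269, -0.082, -0.176] deg 59.7
```

apply_moves([
  [0.92, -0.41, 0.2, 0.269, -0.082, -0.176],
  [0.92, -0.41, 0.2, 0.269, -0.082, -0.176],
  [0.92, -0.41, 0.2, 0.269, -0.082, -0.176],
  [0.92, -0.41, 0.2, 0.269, -0.082, -0.176],
  [0.92, -0.41, 0.2, 0.269, -0.082, -0.176],
  [0.92, -0.41, 0.2, 0.269, -0.082, -0.176],
  [0.92, -0.41, 0.47, 0.269, -0.082, -0.176],
  [0.92, -0.41, 0.47, 0.269, -0.082, -0.176],
  [0.92, -0.41, 0.47, 0.269, -0.082, -0.176],
  [0.92, -0.41, 0.47, 0.269, -0.082, -0.176],
])

```text
t: 2.3
tcp_pos: [655.1, -19.4, 138.5]
tool_rot: [-130.7, -0.1, 58.9]
wrist_force: [1.3, -0.1, 2.1]
opening: 40.0
finger_force: 0.0
```

Run:
```python
from h import *
st()
p1,R1=pose(50,(0,0),5-50,15)
go(p1,R1)
a=grab('side','side1.png')['frame'][60:340,180:560]; w=grab('wrist','w1.png')['frame']
a=cv2.resize(a,None,fx=2,fy=2,interpolation=2); cv2.imwrite('pics/c1.png',a[:,:,::-1])
```

```text
2.3 [-17.3  65.8  31.6  13.8 130.2  18. ] [655.1 -19.4 138.5] [-1.307e+02 -1.000e-01  5.890e+01] [ 1.3 -0.1  2.1] 40.0
target [652.8 -15.3  90.4] row [0.011, 0.169, 0.173, 0.004, -0.001, -0.0] deg 0.8
```

View pics/c1.png

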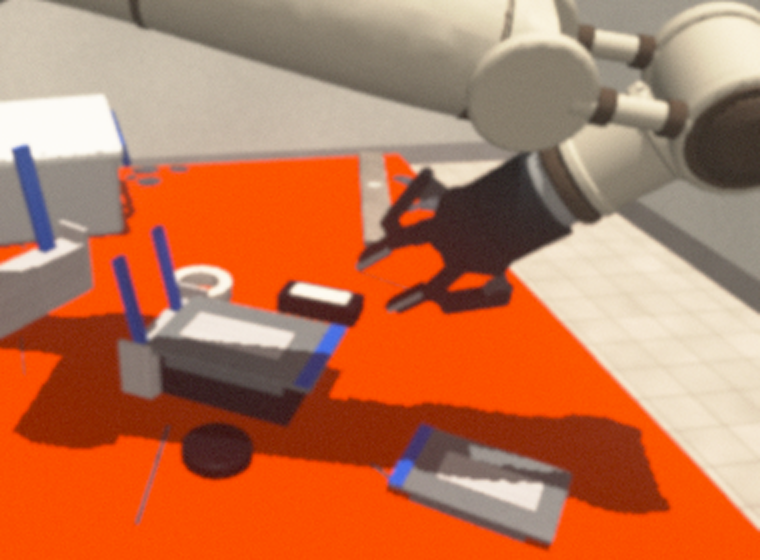

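View pics/w1.png

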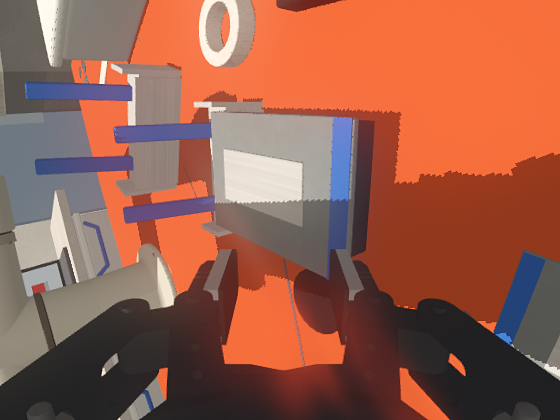

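The side view shows the arm reaching over, with the gripper in front of and above the lip. The wrist view shows the pads at (220,275) and (345,280), and the lip strip running from (342,118) to (335,275). I'll check the tip reach and lip position from the wrist camera.

Run:
```python
from h import *
g=grab('wrist'); M=g['mount']; print(M.round(2))
s=g['s']; R0=R.from_euler('xyz',s['tool_rot'],degrees=True).as_matrix()
for uv,y in [((236,252),None),((334,250),None)]:
    o,d=ray(g,[uv]); o=R0.T@(o-s['tcp_pos']); d=R0.T@d[0]
    for yy in (-20,20):
        k=(yy-o[1])/d[1]; print(uv,yy,(o+k*d).round(1))
for c in blobs(g['frame'],(105,90,50),(130,255,255),200):
    print(cv2.boxPoints(cv2.minAreaRect(c)).round(0).tolist())
P=onz(g,[(352,118),(331,118),(211,113)],56);print(P.round(1))
for q in P: print('rear,lat from F',((q-F)@U).round(1),((q-F)@np.array([-U[1],U[0],0])).round(1))
```

```text
[[  -0.      0.96    0.28   70.64]
 [   1.      0.      0.      0.98]
 [  -0.      0.28   -0.96 -148.54]
 [   0.      0.      0.      1.  ]]
(236, 252) -20 [  5.8 -20.   -3.4]
(236, 252) 20 [ 129.4   20.  -280.1]
(334, 250) -20 [ 130.2  -20.  -283.7]
(334, 250) 20 [ 16.7  20.  -26. ]
[[490.0, 338.0], [523.0, 251.0], [545.0, 259.0], [513.0, 346.0]]
[[35.0, 159.0], [132.0, 155.0], [132.0, 170.0], [35.0, 174.0]]
[[114.0, 127.0], [210.0, 122.0], [211.0, 138.0], [115.0, 142.0]]
[[326.0, 278.0], [333.0, 118.0], [352.0, 118.0], [345.0, 279.0]]
[[25.0, 99.0], [25.0, 82.0], [131.0, 83.0], [131.0, 100.0]]
[[660.8  48.6  56. ]
 [645.3  57.1  56. ]
 [510.2 138.1  56. ]]
rear,lat from F 1.1 -58.9
rear,lat from F 18.7 -58.2
rear,lat from F 176.3 -58.4
```

Run:
```python
from h import *
g=grab('side'); s=g['s']; R0=R.from_euler('xyz',s['tool_rot'],degrees=True).as_matrix()
for uv in [(374,214),(359,194)]:
    o,d=ray(g,[uv]); o=R0.T@(o-s['tcp_pos']); d=R0.T@d[0]
    for x in (-11,0,11): print(uv,(o+(x-o[0])/d[0]*d).round(1))
w=cv2.imread('pics/w1.png')[230:350,180:380]; cv2.imwrite('pics/w1c.png',cv2.resize(w,None,fx=4,fy=4,interpolation=2))
```

```text
(374, 214) [-11.   24.5 -10.3]
(374, 214) [ 0.  27.9 -4.6]
(374, 214) [11.  31.4  1.2]
(359, 194) [-11.  -21.5  -9.9]
(359, 194) [  0.  -18.8  -4.1]
(359, 194) [ 11.  -16.2   1.6]
```

View pics/w1c.png

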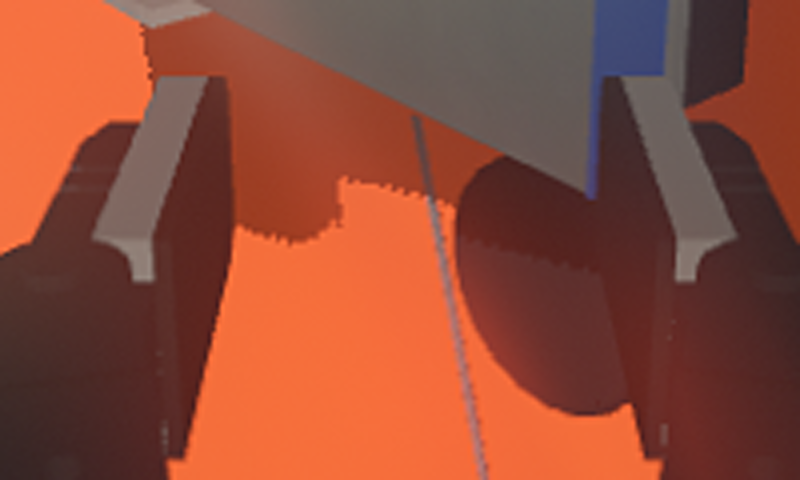

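The wrist crop shows the pad tips ending at about row 249, at x≈232 and x≈331. By hand that puts the tips behind the TCP, which disagrees with the text. I'll check it numerically from the gripper's dark contour in the side view.

Run:
```python
from h import *
g=grab('side'); s=st(); R0=R.from_euler('xyz',s['tool_rot'],degrees=True).as_matrix()
f=g['frame'].astype(int)
# anything that changed vs first picture, near gripper
b=cv2.imread('pics/side0.png')[:,:,::-1].astype(int)
hsv=cv2.cvtColor(g['frame'],cv2.COLOR_RGB2HSV)
m=(((np.abs(f-b).sum(2)>90)&~((hsv[...,1]>200)&(hsv[...,0]<15)))*255).astype(np.uint8)
m[:, :300]=0; m[260:]=0
ys,xs=np.nonzero(m)
o,d=ray(g,np.c_[xs,ys]); o=R0.T@(o-s['tcp_pos']); d=d@R0
for x in(-11,0):
    P=o+((x-o[0])/d[:,0])[:,None]*d
    for lo,hi in((-40,-5),(5,45)):
        k=(P[:,1]>lo)&(P[:,1]<hi); q=P[k]; i=np.argsort(-q[:,2])[:6]; print(x,q[i].round(1).tolist(),xs[k][i],ys[k][i])
k=(P[:,2]>-80)&(P[:,2]<-20); i=np.argmax(P[k,1]);print('lowest knuckle',P[k][i])
```

```text
2.55 [-17.3  65.8  31.7  13.8 130.1  18. ] [655.1 -18.4 138.3] [-1.307e+02 -1.000e-01  5.900e+01] [-1.   0.8  0.2] 40.1
-11 [[-11.0, -6.6, 152.6], [-11.0, -8.5, 151.0], [-11.0, -5.6, 150.5], [-11.0, -10.4, 149.4], [-11.0, -7.5, 148.9], [-11.0, -12.2, 147.8]] [300 300 301 300 301 300] [236 235 236 234 235 233]
-11 [[-11.0, 10.4, 167.2], [-11.0, 13.4, 166.7], [-11.0, 8.5, 165.6], [-11.0, 11.4, 165.1], [-11.0, 14.4, 164.6], [-11.0, 6.6, 163.9]] [300 301 300 301 302 300] [245 246 244 245 246 243]
0 [[0.0, -5.6, 159.7], [0.0, -7.5, 158.1], [0.0, -9.4, 156.4], [0.0, -6.5, 156.0], [0.0, -11.3, 154.8], [0.0, -8.4, 154.3]] [300 300 300 301 300 301] [235 234 233 234 232 233]
0 [[0.0, 13.7, 176.2], [0.0, 16.7, 175.7], [0.0, 11.7, 174.6], [0.0, 14.7, 174.1], [0.0, 17.7, 173.6], [0.0, 9.8, 172.9]] [300 301 300 301 302 300] [245 246 244 245 246 243]
lowest knuckle [  0.          59.21631047 -74.93626723]
```

apply_moves([
  [0, 0.09, 0.09, 0, 0, 0],
  [0.01, 0.17, 0.17, 0.004, 0, 0],
  [0.01, 0.17, 0.17, 0.004, 0, 0],
  [0.01, 0.17, 0.17, 0.004, 0, 0],
  [0.01, 0.17, 0.17, 0.004, 0, 0],
])

```text
t: 3.05
tcp_pos: [651.7, -14.3, 85.9]
tool_rot: [-129.6, -0.1, 59.0]
wrist_force: [0.8, 0.5, -0.4]
opening: 40.1
finger_force: 0.0
```

Run:
```python
from h import *
st()
p,R1=pose(50,(0,0),-10,15)
go(p,R1)
g=grab('side','side2.png'); s=g['s']; R0=R.from_euler('xyz',s['tool_rot'],degrees=True).as_matrix()
hsv=cv2.cvtColor(g['frame'],cv2.COLOR_RGB2HSV)
m=((hsv[...,1]<200)|(hsv[...,0]>20))&(np.indices(hsv.shape[:2])[1]>300)
ys,xs=np.nonzero(m)
o,d=ray(g,np.c_[xs,ys]); o=R0.T@(o-s['tcp_pos']); d=d@R0
P=o+((-11-o[0])/d[:,0])[:,None]*d
for y0 in range(-44,52,4):
    k=(abs(P[:,1]-y0)<2)&(P[:,2]>-60)&(P[:,2]<30); print(y0,P[k,2].max().round(1) if k.any() else None,end=' | ')
a=g['frame'][150:290,260:450]; cv2.imwrite('pics/c2.png',cv2.resize(a,None,fx=4,fy=4,interpolation=2)[:,:,::-1])
```

```text
3.05 [-17.1  69.3  32.1  13.5 127.3  17.3] [651.7 -14.3  85.9] [-1.296e+02 -1.000e-01  5.900e+01] [ 0.8  0.5 -0.4] 40.1
target [629.8  -1.5  67.9] row [-0.002, -0.011, 0.155, -0.002, -0.001, -0.0] deg 0.4
-44 29.5 | -40 29.0 | -36 29.8 | -32 28.7 | -28 29.6 | -24 29.0 | -20 29.9 | -16 29.3 | -12 29.6 | -8 29.1 | -4 30.0 | 0 29.4 | 4 28.9 | 8 None | 12 None | 16 -18.2 | 20 -11.0 | 24 -11.5 | 28 -12.0 | 32 -40.9 | 36 -55.4 | 40 -56.4 | 44 -56.9 | 48 -56.3 |
```

View pics/c2.png

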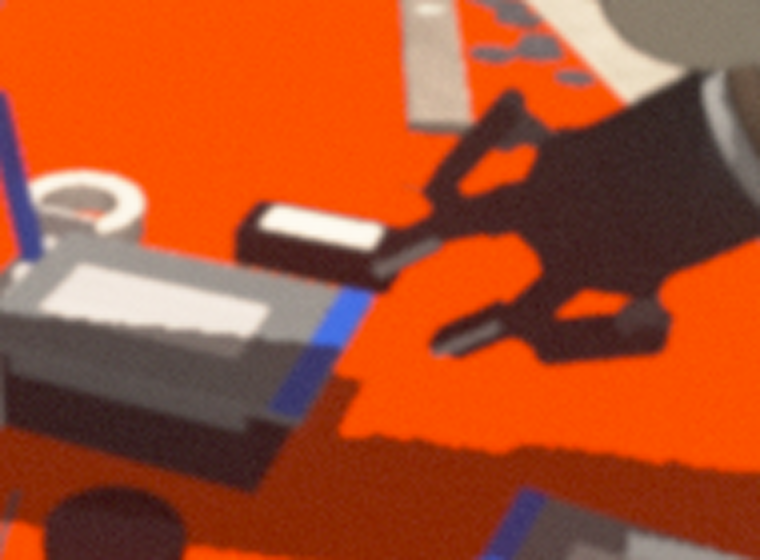

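The crop shows the lower finger tip at about (435,348), just in front of the lip, and the upper tip at (375,272). The tip sits about 11 mm behind the TCP, which agrees with the wrist view. I'll advance to a spot that is safe under either reading and check again.

apply_moves([
  [0, 0, 0.08, 0, 0, 0],
  [0, -0.01, 0.15, 0, 0, 0],
  [0, -0.01, 0.23, 0, 0, 0],
  [0, -0.01, 0.23, 0, 0, 0],
  [0, -0.01, 0.23, 0, 0, 0],
])

```text
t: 3.6
tcp_pos: [619.7, 4.8, 56.7]
tool_rot: [-129.4, -0.0, 59.0]
wrist_force: [0.9, -1.6, -0.2]
opening: 39.9
finger_force: 0.0
```

```bash
cat >> h.py <<'E'
def edge(s=None):
    "lip edge F in tool coords, from measured pose"
    s=s or manip.state(); R0=R.from_euler('xyz',s['tool_rot'],degrees=True).as_matrix(); return (R0.T@(F-s['tcp_pos'])).round(1)
E
python3 - <<'E'
from h import *
st(); print(edge())
g=grab('side','side3.png'); s=g['s']; R0=R.from_euler('xyz',s['tool_rot'],degrees=True).as_matrix()
hsv=cv2.cvtColor(g['frame'],cv2.COLOR_RGB2HSV)
m=((hsv[...,1]<200)|(hsv[...,0]>20))&(np.indices(hsv.shape[:2])[1]>335)
ys,xs=np.nonzero(m)
o,d=ray(g,np.c_[xs,ys]); o=R0.T@(o-s['tcp_pos']); d=d@R0
P=o+((-11-o[0])/d[:,0])[:,None]*d
for y0 in range(-4,40,4):
    k=(abs(P[:,1]-y0)<2)&(P[:,2]>-60)&(P[:,2]<60); print(y0,P[k,2].max().round(1) if k.any() else None,end=' | ')
g=grab('wrist','w3.png'); 
for c in blobs(g['frame'],(105,90,40),(130,255,255),200): print(cv2.boxPoints(cv2.minAreaRect(c)).round(0).tolist())
E
```

```text
3.6 [-16.5  64.6  43.8  13.  120.6  16.1] [619.7   4.8  56.7] [-129.4   -0.    59. ] [ 0.9 -1.6 -0.2] 39.9
[-0.2 14.  -6.5]
-4 -0.1 | 0 2.6 | 4 5.4 | 8 8.2 | 12 11.1 | 16 13.9 | 20 16.8 | 24 19.6 | 28 22.5 | 32 25.4 | 36 -55.0 | [[35.0, 245.0], [115.0, 189.0], [151.0, 241.0], [71.0, 297.0]]
[[-1.0, 169.0], [87.0, 164.0], [88.0, 182.0], [0.0, 187.0]]
[[20.0, 138.0], [148.0, 129.0], [150.0, 151.0], [22.0, 161.0]]
[[275.0, 368.0], [277.0, 131.0], [303.0, 131.0], [301.0, 368.0]]
[[-0.0, 83.0], [81.0, 83.0], [81.0, 102.0], [0.0, 102.0]]
```

Run:
```python
import cv2,numpy as np
a=cv2.imread('pics/side3.png')[180:280,290:390]; w=cv2.imread('pics/w3.png')[200:400,160:400]
a=cv2.resize(a,(400,400),interpolation=2); w=cv2.resize(w,(400,333),interpolation=2); w=cv2.copyMakeBorder(w,0,67,0,0,cv2.BORDER_CONSTANT)
cv2.imwrite('pics/c3.png',np.hstack([a,w]))
```

```text
(no output)
```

View pics/c3.png

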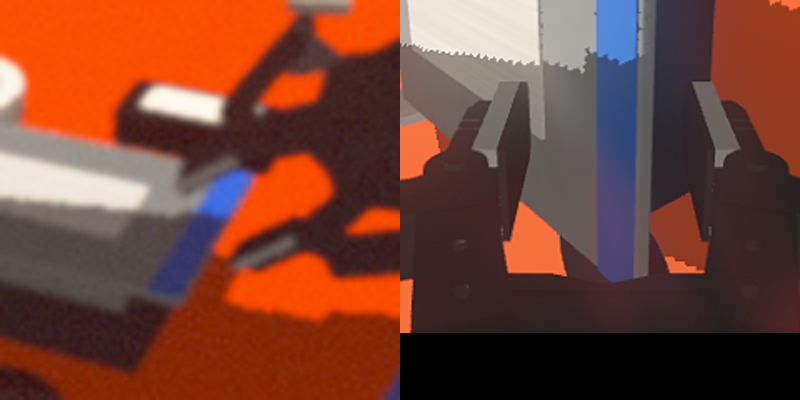

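Left half: the lower tip at crop (235,265) is about 3 mm in front of and just below the lip edge, and the upper tip is above the cover. Right half: the pads straddle the lip. So the tips are 10 mm behind the TCP at this opening, and I'll insert another 20 mm.

apply_moves([
  [0, 0, 0.03, 0, 0, 0],
  [0, 0, 0.06, 0, 0, 0],
  [0, 0, 0.1, 0, 0, 0],
  [0, 0, 0.1, 0, 0, 0],
  [0, 0, 0.1, 0, 0, 0],
])

```text
t: 4.2
tcp_pos: [605.4, 13.2, 42.6]
tool_rot: [-129.3, 0.0, 59.0]
wrist_force: [-0.1, -0.1, -0.3]
opening: 40.2
finger_force: 0.0
```

```bash
cat >> h.py <<'E'
def E_(phi):
    "lip bottom edge rel. F (rear,z) for cover angle phi"
    p=np.radians(phi)
    if phi<=27: return 169-169*np.cos(p),169*np.sin(p)
    b=180 if phi>33 else 175+5*(phi-27)/6
    return b-180*np.cos(p), -5+180*np.sin(p)
def rows(plan,along=27,below=20):
    s=manip.state(); R0=R.from_euler('xyz',s['tool_rot'],degrees=True).as_matrix()
    for phi,tilt in plan:
        p,Rt=pose(tilt,E_(phi),along,below); d=R0.T@(p-s['tcp_pos'])/200; w=R.from_matrix(R0.T@Rt).as_rotvec()/np.pi
        print(phi,tilt,p.round(),np.r_[d,w].round(3).tolist())
E
python3 - <<'E'
from h import *
st(); print(edge())
rows([(0,50),(2,50),(5,50),(8,50),(12,50),(16,50),(20,50)])
E
```

```text
4.2 [-16.2  63.2  48.   12.9 117.9  15.7] [605.4  13.2  42.6] [-129.3    0.    59. ] [-0.1 -0.1 -0.3] 40.2
[ -0.   13.6 -28.2]
0 50 [603.  15.  48.] [-0.001, -0.03, -0.005, -0.004, -0.0, -0.001]
2 50 [603.  15.  54.] [-0.001, -0.054, -0.023, -0.004, -0.0, -0.001]
5 50 [602.  15.  63.] [-0.001, -0.09, -0.049, -0.004, -0.0, -0.001]
8 50 [601.  16.  71.] [-0.001, -0.127, -0.073, -0.004, -0.0, -0.001]
12 50 [600.  17.  83.] [-0.001, -0.178, -0.102, -0.004, -0.0, -0.001]
16 50 [597.  18.  95.] [-0.001, -0.231, -0.127, -0.004, -0.0, -0.001]
20 50 [594.  20. 106.] [-0.001, -0.286, -0.149, -0.004, -0.0, -0.001]
```

apply_moves([
  [0, -0.015, -0.003, 0, 0, 0],
  [0, -0.03, -0.005, 0, 0, 0],
  [0, -0.042, -0.014, 0, 0, 0],
  [0, -0.054, -0.023, 0, 0, 0],
  [0, -0.072, -0.036, 0, 0, 0],
  [0, -0.09, -0.05, 0, 0, 0],
  [0, -0.108, -0.062, 0, 0, 0],
  [0, -0.127, -0.073, 0, 0, 0],
  [0, -0.127, -0.073, 0, 0, 0],
])

```text
t: 5.1
tcp_pos: [602.0, 15.4, 72.6]
tool_rot: [-129.4, -0.0, 59.0]
wrist_force: [0.5, -0.5, -2.2]
opening: 39.8
finger_force: 1.0
```

```bash
cat >> h.py <<'E'
def lip(tag=None):
    "blue blobs in side view, for following the lip"
    g=grab('side',tag); out=[]
    for c in blobs(g['frame'],(105,90,50),(130,255,255),40):
        r=cv2.minAreaRect(c); out.append((np.round(r[0]).tolist(),np.round(r[1]).tolist(),round(r[2])))
    print('side blue',out)
    g=grab('top'); print('top blue',[(np.round(cv2.minAreaRect(c)[0]).tolist(),np.round(cv2.minAreaRect(c)[1]).tolist()) for c in blobs(g['frame'],(105,90,50),(130,255,255),40) if 200<c[:,0,0].mean()<380 and c[:,0,1].mean()<290])
E
python3 - <<'E'
from h import *
st(); lip('side4.png')
rows([(8,50),(11,50),(14,50),(17,50),(20,50),(23,50),(26,50),(30,50)])
E
```

```text
5.1 [-16.1  60.   49.7  13.2 119.2  16.1] [602.   15.4  72.6] [-129.4   -0.    59. ] [ 0.5 -0.5 -2.2] 39.8
side blue [([385.0, 288.0], [7.0, 32.0], 30), ([339.0, 228.0], [7.0, 37.0], 34), ([244.0, 210.0], [42.0, 5.0], 74), ([263.0, 194.0], [41.0, 4.0], 76), ([160.0, 173.0], [55.0, 26.0], 52), ([197.0, 159.0], [53.0, 8.0], 75)]
top blue [([299.0, 154.0], [18.0, 7.0])]
8 50 [601.  16.  71.] [-0.001, -0.0, 0.003, -0.003, -0.001, -0.001]
11 50 [600.  16.  80.] [-0.001, -0.039, -0.019, -0.003, -0.001, -0.001]
14 50 [598.  17.  89.] [-0.001, -0.078, -0.039, -0.003, -0.001, -0.001]
17 50 [596.  19.  97.] [-0.001, -0.119, -0.057, -0.003, -0.001, -0.001]
20 50 [594.  20. 106.] [-0.001, -0.16, -0.073, -0.003, -0.001, -0.001]
23 50 [591.  22. 114.] [-0.001, -0.202, -0.086, -0.003, -0.001, -0.001]
26 50 [588.  24. 122.] [-0.001, -0.245, -0.098, -0.003, -0.001, -0.001]
30 50 [584.  26. 133.] [-0.001, -0.301, -0.115, -0.003, -0.001, -0.001]
```

The lip is rising: it moved up 10 px in the side view and the load is about 2 N. Continuing.

apply_moves([
  [0, -0.02, -0.01, 0, 0, 0],
  [0, -0.04, -0.02, 0, 0, 0],
  [0, -0.08, -0.04, 0, 0, 0],
  [0, -0.12, -0.057, 0, 0, 0],
  [0, -0.16, -0.073, 0, 0, 0],
  [0, -0.2, -0.086, 0, 0, 0],
  [0, -0.245, -0.1, 0, 0, 0],
  [0, -0.27, -0.107, 0, 0, 0],
  [0, -0.3, -0.115, 0, 0, 0],
  [0, -0.3, -0.115, 0, 0, 0],
])

```text
t: 6.2
tcp_pos: [584.4, 26.1, 133.6]
tool_rot: [-129.4, -0.0, 59.0]
wrist_force: [1.7, -1.3, -1.0]
opening: 40.3
finger_force: 1.0
```

Run:
```python
from h import *
st(); lip('side5.png')
rows([(30,50),(33,50),(36,50),(39,48),(42,45),(45,42),(48,39),(51,36),(54,33),(57,30)])
```

```text
6.2 [-15.7  52.6  54.7  13.8 121.4  17.2] [584.4  26.1 133.6] [-129.4   -0.    59. ] [ 1.7 -1.3 -1. ] 40.3
side blue [([385.0, 288.0], [7.0, 33.0], 29), ([244.0, 210.0], [42.0, 5.0], 74), ([329.0, 201.0], [4.0, 33.0], 39), ([263.0, 194.0], [41.0, 4.0], 76), ([160.0, 173.0], [55.0, 27.0], 51), ([197.0, 159.0], [53.0, 8.0], 75)]
top blue [([254.0, 223.0], [6.0, 10.0]), ([296.0, 155.0], [19.0, 8.0])]
30 50 [584.  26. 133.] [-0.001, -0.002, 0.001, -0.003, -0.001, -0.001]
33 50 [578.  30. 141.] [-0.001, -0.056, 0.004, -0.003, -0.001, -0.001]
36 50 [573.  32. 149.] [-0.001, -0.103, -0.0, -0.003, -0.001, -0.001]
39 48 [568.  35. 155.] [-0.001, -0.146, 0.002, -0.014, -0.001, -0.001]
42 45 [563.  38. 160.] [-0.001, -0.185, 0.007, -0.031, -0.001, -0.001]
45 42 [558.  41. 166.] [-0.001, -0.225, 0.015, -0.048, -0.001, -0.001]
48 39 [552.  45. 170.] [-0.001, -0.264, 0.025, -0.064, -0.001, -0.001]
51 36 [547.  48. 175.] [-0.001, -0.302, 0.036, -0.081, -0.001, -0.001]
54 33 [541.  52. 179.] [-0.001, -0.34, 0.05, -0.098, -0.001, -0.001]
57 30 [535.  55. 183.] [-0.002, -0.376, 0.066, -0.114, -0.001, -0.001]
```

apply_moves([
  [0, -0.03, 0.002, 0, 0, 0],
  [0, -0.056, 0.003, 0, 0, 0],
  [0, -0.103, 0, 0, 0, 0],
  [0, -0.146, 0.002, -0.014, 0, 0],
  [0, -0.185, 0.007, -0.03, 0, 0],
  [0, -0.225, 0.015, -0.047, 0, 0],
  [0, -0.264, 0.025, -0.064, 0, 0],
  [0, -0.302, 0.036, -0.08, 0, 0],
  [0, -0.34, 0.05, -0.097, 0, 0],
  [0, -0.34, 0.05, -0.097, 0, 0],
])

```text
t: 7.3
tcp_pos: [540.1, 53.3, 181.4]
tool_rot: [-147.0, -0.1, 59.1]
wrist_force: [1.6, -0.6, 0.8]
opening: 40.3
finger_force: 0.7
```

Run:
```python
from h import *
st(); lip('side6.png')
rows([(54,33),(57,30),(60,27),(63,24),(66,21),(69,18),(72,15),(75,12)])
a=cv2.imread('pics/side6.png')[60:300,180:460]; cv2.imwrite('pics/c6.png',cv2.resize(a,None,fx=2.2,fy=2.2))
```

```text
7.3 [-12.9  29.7  76.5  10.1 105.3  17.9] [540.1  53.3 181.4] [-1.47e+02 -1.00e-01  5.91e+01] [ 1.6 -0.6  0.8] 40.3
side blue [([385.0, 288.0], [7.0, 33.0], 30), ([245.0, 210.0], [42.0, 5.0], 74), ([263.0, 193.0], [39.0, 4.0], 75), ([160.0, 173.0], [55.0, 26.0], 52), ([197.0, 159.0], [53.0, 8.0], 75)]
top blue [([255.0, 223.0], [6.0, 11.0]), ([283.0, 168.0], [17.0, 7.0])]
54 33 [541.  52. 179.] [-0.002, 0.004, 0.002, -0.001, -0.0, -0.001]
57 30 [535.  55. 183.] [-0.002, -0.036, 0.006, -0.018, -0.0, -0.001]
60 27 [528.  59. 186.] [-0.002, -0.076, 0.012, -0.034, -0.0, -0.001]
63 24 [522.  63. 189.] [-0.003, -0.115, 0.02, -0.051, -0.0, -0.001]
66 21 [516.  67. 191.] [-0.003, -0.154, 0.03, -0.068, -0.0, -0.001]
69 18 [509.  71. 194.] [-0.003, -0.192, 0.042, -0.084, -0.0, -0.001]
72 15 [502.  75. 195.] [-0.003, -0.229, 0.056, -0.101, -0.0, -0.001]
75 12 [495.  79. 197.] [-0.003, -0.266, 0.072, -0.118, -0.0, -0.001]
```

```bash
cat >> h.py <<'E'
V=np.array([-U[1],U[0],0])
def toplip(z):
    g=grab('top')
    for c in blobs(g['frame'],(105,90,50),(130,255,255),30):
        m=c[:,0].mean(0)
        if 240<m[0]<345 and m[1]<250:
            q=onz(g,cv2.boxPoints(cv2.minAreaRect(c)),z)-F
            print('blob',m.round(),'rear',(q@U).round(0),'lat',(q@V).round(0))
E
python3 - <<'E'
from h import *
print(E_(54)); toplip(190)
g=grab('side'); b=cv2.imread('pics/side0.png')[:,:,::-1]
E
```

```text
(np.float64(74.19865458735484), np.float64(140.62305898749054))
blob [254. 222.] rear [215. 199. 208. 223.] lat [-43. -27. -18. -34.]
blob [283. 167.] rear [94. 80. 79. 93.] lat [-57. -57. -23. -22.]
```

View pics/c6.png

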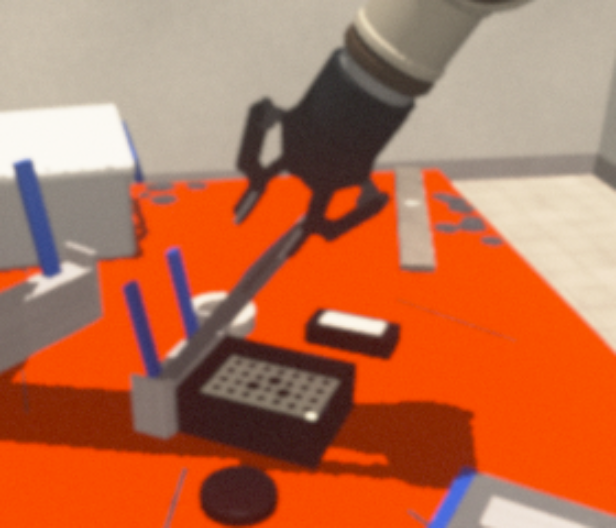

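The picture shows the cover at about 54°, flush on the lower finger with its rear edge in the trough. The plate is exposed and untouched, and the prongs are free. I'll carry on to about 72°.

apply_moves([
  [0, -0.018, 0.003, -0.008, 0, 0],
  [0, -0.036, 0.006, -0.018, 0, 0],
  [0, -0.076, 0.012, -0.034, 0, 0],
  [0, -0.115, 0.02, -0.051, 0, 0],
  [0, -0.154, 0.03, -0.068, 0, 0],
  [0, -0.192, 0.042, -0.084, 0, 0],
  [0, -0.229, 0.056, -0.1, 0, 0],
  [0, -0.229, 0.056, -0.1, 0, 0],
])

```text
t: 8.3
tcp_pos: [501.5, 76.1, 195.2]
tool_rot: [-164.8, -0.0, 59.0]
wrist_force: [0.9, -0.9, -0.9]
opening: 40.1
finger_force: 0.4
```

apply_moves([
  [0, 0, 0, 0, 0, 0],
  [0, 0, 0, 0, 0, 0],
  [0, 0, 0, 0, 0, 0],
], fingers=0.26, grip_force=20)

```text
t: 8.6
tcp_pos: [503.0, 74.7, 194.2]
tool_rot: [-164.8, 0.0, 58.9]
wrist_force: [-0.7, -0.4, 1.1]
opening: 22.4
finger_force: 0.3
```

Run:
```python
from h import *
st(); toplip(225)
rows([(75,15),(78,12),(81,9),(84,6),(87,3),(90,0),(92,0),(94,0),(96,0)],27,11)
```

```text
8.6 [-8.8 10.9 94.3  5.7 89.  21.5] [503.   74.7 194.2] [-164.8    0.    58.9] [-0.7 -0.4  1.1] 22.4
blob [253. 223.] rear [215. 209. 218. 225.] lat [-39. -27. -22. -33.]
75 15 [502.  75. 196.] [-0.001, -0.007, -0.006, -0.001, -0.0, -0.001]
78 12 [495.  79. 197.] [-0.001, -0.047, -0.002, -0.018, -0.0, -0.001]
81 9 [488.  83. 198.] [-0.002, -0.087, 0.004, -0.035, -0.0, -0.001]
84 6 [481.  87. 198.] [-0.002, -0.126, 0.013, -0.051, -0.0, -0.001]
87 3 [474.  91. 198.] [-0.002, -0.165, 0.023, -0.068, 0.0, -0.001]
90 0 [468.  96. 198.] [-0.002, -0.203, 0.035, -0.085, 0.0, -0.001]
92 0 [462.  99. 198.] [-0.002, -0.233, 0.044, -0.085, 0.0, -0.001]
94 0 [457. 102. 198.] [-0.002, -0.263, 0.054, -0.085, 0.0, -0.001]
96 0 [451. 105. 197.] [-0.002, -0.292, 0.065, -0.085, 0.0, -0.001]
```

apply_moves([
  [0, -0.025, -0.003, -0.009, 0, 0],
  [0, -0.047, -0.002, -0.018, 0, 0],
  [0, -0.067, 0.001, -0.027, 0, 0],
  [0, -0.087, 0.004, -0.035, 0, 0],
  [0, -0.107, 0.008, -0.043, 0, 0],
  [0, -0.126, 0.013, -0.051, 0, 0],
  [0, -0.146, 0.018, -0.06, 0, 0],
  [0, -0.165, 0.023, -0.068, 0, 0],
  [0, -0.165, 0.023, -0.068, 0, 0],
])

```text
t: 9.55
tcp_pos: [473.5, 92.8, 198.9]
tool_rot: [-177.1, 0.0, 59.0]
wrist_force: [-0.6, -0.2, -0.2]
opening: 21.9
finger_force: 0.0
```

Run:
```python
from h import *
st(); toplip(230)
rows([(88,2),(90,0),(92,0),(94,0),(96,0),(98,0),(100,0),(102,0),(104,0)],27,11)
```

```text
9.55 [ -4.2  -1.8 106.    1.3  78.4  26.5] [473.5  92.8 198.9] [-177.1    0.    59. ] [-0.6 -0.2 -0.2] 21.9
blob [285. 241.] rear [222. 204. 207. 225.] lat [33. 37. 49. 44.]
blob [254. 222.] rear [214. 206. 215. 224.] lat [-39. -25. -19. -33.]
88 2 [472.  93. 198.] [-0.003, -0.008, 0.003, -0.005, 0.0, -0.001]
90 0 [468.  96. 198.] [-0.003, -0.034, 0.006, -0.016, 0.0, -0.001]
92 0 [462.  99. 198.] [-0.003, -0.066, 0.008, -0.016, 0.0, -0.001]
94 0 [457. 102. 198.] [-0.003, -0.097, 0.012, -0.016, 0.0, -0.001]
96 0 [451. 105. 197.] [-0.003, -0.128, 0.016, -0.016, 0.0, -0.001]
98 0 [446. 108. 196.] [-0.003, -0.159, 0.021, -0.016, 0.0, -0.001]
100 0 [441. 112. 195.] [-0.003, -0.19, 0.028, -0.016, 0.0, -0.001]
102 0 [435. 115. 194.] [-0.003, -0.22, 0.035, -0.016, 0.0, -0.001]
104 0 [430. 118. 193.] [-0.003, -0.25, 0.044, -0.016, 0.0, -0.001]
```

apply_moves([
  [0, -0.01, 0.003, -0.005, 0, 0],
  [0, -0.022, 0.004, -0.01, 0, 0],
  [0, -0.034, 0.006, -0.016, 0, 0],
  [0, -0.05, 0.007, -0.016, 0, 0],
  [0, -0.066, 0.008, -0.016, 0, 0],
  [0, -0.082, 0.01, -0.016, 0, 0],
  [0, -0.097, 0.012, -0.016, 0, 0],
  [0, -0.112, 0.014, -0.016, 0, 0],
  [0, -0.128, 0.016, -0.016, 0, 0],
])

```text
t: 10.5
tcp_pos: [451.9, 105.6, 196.8]
tool_rot: [-179.9, 0.0, 59.0]
wrist_force: [-0.0, 0.5, -0.6]
opening: 22.0
finger_force: 0.0
```

Run:
```python
from h import *
st(); toplip(225)
g=grab('side','side7.png')
for c in blobs(g['frame'],(105,90,50),(130,255,255),15): print(np.round(cv2.boxPoints(cv2.minAreaRect(c))).tolist()) if 200<c[:,0,0].mean()<360 else 0
rows([(96,0),(97,0),(98,0),(99,0),(100,0),(101,0),(102,0),(103,0),(104,0),(105,0),(106,0),(108,0)],27,11)
```

```text
10.5 [ -1.8  -6.4 110.5   0.   76.   29.2] [451.9 105.6 196.8] [-179.9    0.    59. ] [-0.   0.5 -0.6] 22.0
96 0 [451. 105. 197.] [-0.003, -0.0, -0.001, -0.001, 0.0, -0.001]
97 0 [449. 107. 197.] [-0.003, -0.016, 0.001, -0.001, 0.0, -0.001]
98 0 [446. 108. 196.] [-0.003, -0.032, 0.003, -0.001, 0.0, -0.001]
99 0 [443. 110. 196.] [-0.003, -0.047, 0.005, -0.001, 0.0, -0.001]
100 0 [441. 112. 195.] [-0.003, -0.063, 0.008, -0.001, 0.0, -0.001]
101 0 [438. 113. 195.] [-0.003, -0.078, 0.01, -0.001, 0.0, -0.001]
102 0 [435. 115. 194.] [-0.003, -0.093, 0.014, -0.001, 0.0, -0.001]
103 0 [433. 116. 193.] [-0.003, -0.109, 0.017, -0.001, 0.0, -0.001]
104 0 [430. 118. 193.] [-0.003, -0.124, 0.021, -0.001, 0.0, -0.001]
105 0 [428. 120. 192.] [-0.003, -0.139, 0.025, -0.001, 0.0, -0.001]
106 0 [425. 121. 191.] [-0.003, -0.154, 0.029, -0.001, 0.0, -0.001]
108 0 [420. 124. 189.] [-0.003, -0.184, 0.038, -0.001, 0.0, -0.001]
```

apply_moves([
  [0, -0.016, 0, 0, 0, 0],
  [0, -0.032, 0, 0, 0, 0],
  [0, -0.047, 0, 0, 0, 0],
  [0, -0.063, 0, 0, 0, 0],
  [0, -0.078, 0, 0, 0, 0],
  [0, -0.09, 0, 0, 0, 0],
])

```text
t: 11.2
tcp_pos: [436.7, 114.8, 197.0]
tool_rot: [-180.0, 0.0, 59.0]
wrist_force: [0.5, 0.1, -0.7]
opening: 22.2
finger_force: 0.3
```

Run:
```python
from h import *
s=st(); print(s['finger_force'],s['wrist_torque'])
g=grab('wrist','w7.png')
for c in blobs(g['frame'],(105,90,40),(130,255,255),60): print(np.round(cv2.boxPoints(cv2.minAreaRect(c))).tolist())
# lip top corner in tool coords: plane guess z=-27 above tool
R0=R.from_euler('xyz',s['tool_rot'],degrees=True).as_matrix()
for c in blobs(g['frame'],(105,90,40),(130,255,255),60):
    o,d=ray(g,cv2.boxPoints(cv2.minAreaRect(c))); o=R0.T@(o-s['tcp_pos']); d=d@R0
    print((o+d*((-27-o[2])/d[:,2])[:,None]).round(0).tolist())
```

```text
11.2 [ -0.7  -8.5 112.4   0.   76.2  30.3] [436.7 114.8 197. ] [-180.    0.   59.] [ 0.5  0.1 -0.7] 22.2
0.26987038319930434 [-0.054616   -0.10488586 -0.0181833 ]
[[-7.0, 227.0], [62.0, 204.0], [70.0, 226.0], [0.0, 250.0]]
[[-3.0, 100.0], [0.0, 67.0], [52.0, 72.0], [48.0, 105.0]]
[[26.0, -113.0, -27.0], [35.0, -81.0, -27.0], [26.0, -80.0, -27.0], [16.0, -112.0, -27.0]]
[[73.0, -101.0, -27.0], [84.0, -97.0, -27.0], [81.0, -78.0, -27.0], [71.0, -81.0, -27.0]]
```

Run:
```python
from h import *
im=cv2.imread('pics/w7.png'); hsv=cv2.cvtColor(im,cv2.COLOR_BGR2HSV)
for r in (120,160,200,225):
    print(r,[(c,tuple(int(v) for v in hsv[r,c])) for c in range(180,400,8)])
```

```text
120 [(180, (8, 204, 213)), (188, (8, 204, 213)), (196, (7, 215, 147)), (204, (7, 215, 134)), (212, (7, 211, 134)), (220, (7, 216, 132)), (228, (7, 212, 131)), (236, (7, 216, 130)), (244, (7, 212, 129)), (252, (7, 210, 129)), (260, (6, 205, 128)), (268, (7, 207, 127)), (276, (7, 205, 127)), (284, (7, 201, 127)), (292, (6, 197, 127)), (300, (6, 189, 128)), (308, (7, 180, 126)), (316, (12, 40, 128)), (324, (8, 65, 78)), (332, (8, 61, 83)), (340, (9, 61, 84)), (348, (9, 56, 91)), (356, (21, 18, 221)), (364, (8, 93, 74)), (372, (8, 97, 76)), (380, (8, 93, 77)), (388, (8, 90, 79)), (396, (9, 87, 79))]
160 [(180, (8, 204, 213)), (188, (8, 204, 213)), (196, (8, 204, 213)), (204, (8, 204, 213)), (212, (8, 202, 213)), (220, (7, 215, 133)), (228, (7, 213, 132)), (236, (7, 214, 131)), (244, (7, 214, 130)), (252, (7, 213, 129)), (260, (7, 213, 128)), (268, (7, 208, 126)), (276, (7, 206, 126)), (284, (7, 209, 127)), (292, (9, 42, 79)), (300, (11, 35, 80)), (308, (13, 46, 67)), (316, (11, 40, 70)), (324, (15, 36, 70)), (332, (20, 31, 74)), (340, (15, 29, 123)), (348, (18, 31, 124)), (356, (18, 30, 
[... 634 characters left out ...]
1)), (372, (38, 12, 225)), (380, (22, 34, 83)), (388, (38, 14, 224)), (396, (27, 31, 82))]
225 [(180, (7, 213, 129)), (188, (7, 210, 131)), (196, (7, 217, 127)), (204, (8, 204, 213)), (212, (8, 203, 215)), (220, (7, 214, 136)), (228, (7, 208, 140)), (236, (7, 212, 141)), (244, (7, 211, 138)), (252, (8, 203, 210)), (260, (7, 201, 213)), (268, (8, 202, 212)), (276, (8, 200, 212)), (284, (8, 202, 216)), (292, (6, 56, 86)), (300, (8, 53, 86)), (308, (8, 63, 77)), (316, (9, 54, 80)), (324, (11, 51, 85)), (332, (13, 44, 93)), (340, (15, 24, 213)), (348, (16, 30, 164)), (356, (13, 42, 97)), (364, (23, 29, 213)), (372, (34, 16, 223)), (380, (36, 16, 224)), (388, (36, 16, 224)), (396, (36, 17, 225))]
```

```bash
cat >> h.py <<'E'
def lipw(tag=None):
    "lip end face from the wrist view (tool pointing down): world rear offset of its rear/front edges, cover angle"
    g=grab('wrist',tag); s=g['s']; hsv=cv2.cvtColor(g['frame'],cv2.COLOR_RGB2HSV); R0=R.from_euler('xyz',s['tool_rot'],degrees=True).as_matrix()
    for r in (160,180,200,225):
        row=hsv[r,180:420].astype(int); a=180+np.nonzero(row[:,1]<120)[0][0]
        o,d=ray(g,[(a,r)]); 
        for z in (225.,222.,):
            q=(o+d[0]*((z-o[2])/d[0,2])-F)@U
            print(r,a,'z',z,'rear',q.round(1),'phi~',np.degrees(np.arccos(np.clip((180-q)/180.1,-1,1))).round(1),'tool y',(R0.T@(o+d[0]*((z-o[2])/d[0,2])-s['tcp_pos']))[1].round(1),end=' ; ')
    print()
E
python3 - <<'E'
from h import *
lipw(); st()
E
```

```text
160 286 z 225.0 rear 226.0 phi~ 104.8 tool y 1.4 ; 160 286 z 222.0 rear 226.0 phi~ 104.8 tool y 1.4 ; 180 287 z 225.0 rear 225.7 phi~ 104.7 tool y 1.7 ; 180 287 z 222.0 rear 225.7 phi~ 104.7 tool y 1.7 ; 200 287 z 225.0 rear 225.7 phi~ 104.7 tool y 1.7 ; 200 287 z 222.0 rear 225.7 phi~ 104.7 tool y 1.8 ; 225 287 z 225.0 rear 225.7 phi~ 104.7 tool y 1.7 ; 225 287 z 222.0 rear 225.7 phi~ 104.7 tool y 1.8 ; 
11.3 [ -0.7  -8.5 112.4   0.   76.2  30.3] [436.7 114.9 197. ] [-179.9    0.    59. ] [-0.7 -0.3 -0.1] 22.4
```

The lip sits between the pads, with rear edge y≈1.6, front edge y≈7.5 and pads at ±11. The rear pad isn't touching and the cover leans at about 103°, so it is already on the prongs. I'll nudge forward to clear it, confirm the cover stays, then lift out.

apply_moves([
  [0, 0.01, 0, 0, 0, 0],
  [0, 0.02, 0, 0, 0, 0],
  [0, 0.025, 0, 0, 0, 0],
  [0, 0.025, 0, 0, 0, 0],
])

```text
t: 11.7
tcp_pos: [441.3, 112.0, 196.9]
tool_rot: [-179.9, 0.0, 58.9]
wrist_force: [-0.4, 0.2, 0.3]
opening: 22.1
finger_force: 0.0
```

Run:
```python
from h import *
s=st(); print(s['finger_force']); lipw()
```

```text
11.7 [ -1.   -7.9 111.8   0.   76.1  30. ] [441.3 112.  196.9] [-179.9    0.    58.9] [-0.4  0.2  0.3] 22.1
0.0
160 270 z 225.0 rear 225.9 phi~ 104.8 tool y -4.1 ; 160 270 z 222.0 rear 226.0 phi~ 104.8 tool y -4.2 ; 180 270 z 225.0 rear 226.0 phi~ 104.8 tool y -4.2 ; 180 270 z 222.0 rear 226.1 phi~ 104.8 tool y -4.3 ; 200 272 z 225.0 rear 225.4 phi~ 104.6 tool y -3.5 ; 200 272 z 222.0 rear 225.5 phi~ 104.6 tool y -3.6 ; 225 271 z 225.0 rear 225.9 phi~ 104.8 tool y -4.0 ; 225 271 z 222.0 rear 226.0 phi~ 104.8 tool y -4.1 ;
```

The cover stayed where it was with the fingers clear. Lifting straight out.

apply_moves([
  [0, 0, -0.05, 0, 0, 0],
  [0, 0, -0.12, 0, 0, 0],
  [0, 0, -0.22, 0, 0, 0],
  [0, 0, -0.35, 0, 0, 0],
  [0, 0, -0.5, 0, 0, 0],
  [0, 0, -0.5, 0, 0, 0],
])

```text
t: 12.35
tcp_pos: [443.8, 112.1, 303.2]
tool_rot: [179.6, -0.3, 59.0]
wrist_force: [0.4, 0.5, 0.6]
opening: 22.0
finger_force: 0.0
```

apply_moves([
  [-0.4, 0, 0, 0, 0, 0],
  [-0.8, 0, 0, 0, 0, 0],
  [-0.8, 0, 0, 0, 0, 0],
  [-0.8, 0, 0, 0, 0, 0],
  [-0.8, 0, 0, 0, 0, 0],
  [-0.8, 0, 0, 0, 0, 0],
])

```text
t: 12.95
tcp_pos: [359.2, -24.5, 297.3]
tool_rot: [-180.0, -0.0, 59.0]
wrist_force: [0.1, -0.5, -0.5]
opening: 21.9
finger_force: 0.0
```

Run:
```python
from h import *
import pickle
st()
T0=pickle.load(open('top0.pkl','rb'))['frame'];S0=pickle.load(open('side0.pkl','rb'))['frame']
T=grab('top','top8.png')['frame'];S=grab('side','side8.png')['frame']
def sh(a,b,x,y,r):
    A=a[y-r:y+r,x-r:x+r].astype(np.float32).mean(2);B=b[y-r:y+r,x-r:x+r].astype(np.float32).mean(2)
    res=cv2.matchTemplate(b[y-r-8:y+r+8,x-r-8:x+r+8],a[y-r:y+r,x-r:x+r],cv2.TM_CCOEFF_NORMED);_,m,_,l=cv2.minMaxLoc(res);print((l[0]-8,l[1]-8),round(m,2))
for n,x,y in(('cap',342,213),('roll',214,209),('box',240,152),('small',367,126)): print(n,end=' ');sh(T0,T,x,y,20)
print('cap side',end=' ');sh(S0,S,288,285,20)
for n,f in(('top',T),('side',S)):
    print(n)
    for c in blobs(f,(105,90,50),(130,255,255),15): 
        m=c[:,0].mean(0)
        if 200<m[0]<400 and m[1]<300: print(np.round(cv2.boxPoints(cv2.minAreaRect(c))).tolist())
g=dict(manip.grab_frame('side'))
# cover edge-on silhouette in side view: grey pixels
hsv=cv2.cvtColor(S,cv2.COLOR_RGB2HSV)
for r in range(100,260,15): 
    q=np.nonzero((hsv[r,150:340,1]<90))[0]+150; print(r,q.min() if len(q) else None,q.max() if len(q) else None,len(q))
```

```text
12.95 [-23.4 -28.  116.    0.   92.    7.6] [359.2 -24.5 297.3] [-180.   -0.   59.] [ 0.1 -0.5 -0.5] 21.9
cap (0, 0) 0.83
roll (0, 0) 1.0
box (0, 0) 1.0
small (0, 0) 1.0
cap side (0, 0) 0.99
top
[[337.0, 136.0], [340.0, 131.0], [368.0, 152.0], [365.0, 157.0]]
side
[[374.0, 300.0], [390.0, 272.0], [396.0, 275.0], [380.0, 304.0]]
100 150 339 190
115 150 339 190
130 150 339 190
145 150 258 96
160 165 266 93
175 166 269 95
190 185 273 76
205 153 339 139
220 156 288 75
235 241 335 89
250 242 324 32
```

Run:
```python
from h import *
import pickle
G=pickle.load(open('side0.pkl','rb')); S=cv2.imread('pics/side8.png')[:,:,::-1].copy()
Rm=R.from_euler('xyz',G['rotation'],degrees=True).as_matrix(); f=210/np.tan(np.radians(G['fov_y']/2))
def proj(p):
    q=(p-G['xyz'])@Rm; x=np.c_[q[:,0],-q[:,1]]/-q[:,2:3]; r=(x**2).sum(1)[:,None]; x=x*(1+G['k1']*r); return (x*f+[G['cx'],G['cy']]).round(0)
for phi in(103,107):
    p=np.radians(phi); b=F+U*181-Z*5; t=b-U*180*np.cos(p)+Z*180*np.sin(p)
    print(phi,'bottom -60/+60, top -60/+60',proj(np.array([b+V*-60,b+V*60,t+V*-60,t+V*60])).tolist())
b=cv2.absdiff(cv2.cvtColor(S,cv2.COLOR_RGB2GRAY),cv2.cvtColor(G['frame'],cv2.COLOR_RGB2GRAY)); 
hsv=cv2.cvtColor(S,cv2.COLOR_RGB2HSV)
for r in range(110,240,10): print(r,''.join('%4d'%hsv[r,c,2] for c in range(204,300,4)),'|S',''.join('%4d'%hsv[r,c,1] for c in range(204,300,8)))
```

```text
103 bottom -60/+60, top -60/+60 [[276.0, 211.0], [251.0, 238.0], [257.0, 135.0], [226.0, 154.0]]
107 bottom -60/+60, top -60/+60 [[276.0, 211.0], [251.0, 238.0], [252.0, 136.0], [221.0, 155.0]]
110  245 246 246 248 249 248 248 238 183 184 186 184 187 187 184 186 183 186 182 185 185 183 180 181 |S   17  13  12  12  38  40  37  36  36  38  40  37
120  248 248 249 248 249 249 249 248 207 180 187 184 183 186 185 184 185 183 183 185 183 182 183 180 |S   12  12  11  11   6  37  42  39  39  38  38  40
130  249 249 248 248 248 248 249 248 248 202 181 186 181 180 183 182 180 181 184 183 181 181 179 183 |S   11  12  11  11  12  34  37  38  40  39  39  38
140  167 156 153 151 143 140 137 135 127 111 109 134  96  94 141 147 145 149 156 165 165 176 183 189 |S   29  25  29  30  30  56  29  40  49  62  87 106
150  132 130 131 132 133 134 132 123  98  93  90  89  89  91  88 114 244 244 244 244 244 245 245 245 |S   31  25  27  27  21  20  29  29 255 255 255 255
160  129 130 130 129 129 124  94  91  92  90  93  94  92  89  87  89 201 245 244 244 245 245 245 244 |S   28  22  24  16  19  25  28  29 186 
[... 382 characters left out ...]
  92  93  87 224 244 245 244 245 245 |S   34  41  38 255 105  29  28  28  41 217 255 255
200  118 118 117 121 122 125 243 245 241  91  88  92  90  88  91  91  91  92 109 150 151 162 247 239 |S   41  44  42 255 253  35  31  42  36  40  47  25
210  124 119 132 220 243 243 244 244 244 212  87  94  89  94  92  92  96  92 133 167 144 140 137 237 |S   41  71 255 255 255  44  43  39  40  42  46  67
220  244 244 244 245 244 244 244 244 244 244 147  84  95  95  91  95 214 223  84  53  65  70  57  59 |S  255 255 255 255 255 142  38  28  33  49  98 116
230  243 245 244 244 243 243 244 244 244 181 226 124  96 133 232 191  57  51 121 242 244 247 203 232 |S  255 255 255 255 255 132  37  24  89  55  30  50
```

The cover's outline in the side view matches the predicted standing pose at about 103°, and the bystanders haven't moved. Handing in.

```bash
python3 -c "
from rig import manip
print(manip.close_job())"
```

```text
the job is handed in; nothing more can be done
None
```

I tipped the cover up and over; it now stands in the trough behind the case at about 103°, leaning back on the prongs. It is clear of the case, the plate was not touched, the bystanders have not moved, and the job is handed in at about 13 s, with no verdict shown.

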